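# Isolate the torch line: shut the supply cock, then open the vent cock

### The job

Make the torch gas line safe: turn the supply cock (flat bar handle, on the stand with the round gauge) from open to shut, and only then turn the vent cock (thin rod handle with a ball end, on the stand with the silencer on its roof) from shut to open. Press each handle firmly home against its hard stop and hold it there for a moment with about 10 N, but never load a handle with more than 25 N, grip included. Let go of both handles and do not knock the things lying around.

Things in the scene. Friction and masses are not known exactly. Their poses are not given: they have to be found in the camera images.
- supply_station: fixed grey sheet-metal stand of the supply cock, 170 (x) x 140 (y) x 286 mm high, on four 18 mm feet, origin at bench level under its centre, -x is its front. A panel 130 mm wide slopes at 35 degrees, rising away from the front from 29 to 107 mm. A box with a round gauge overhangs it (see supply_hood), carried by a back plate 80 mm behind the origin; nothing stands at the sides
- supply_hood (a point): middle of the lower front edge of the overhanging box, 140 mm wide and 63 mm high; 1 mm behind the stand's origin, 223 mm up; the gauge stands 8 mm proud. It keeps a gripper that points straight down from an in-line handle; a tool square to the panel (35 degrees from vertical, leaning back to the front) passes under it
- supply_axis (a point): fixed point on the supply stem's axis at the handle's mid-thickness, 44 mm square off the panel; [-45, 0, 104] mm in the stand's frame. z: stem axis, out of the panel; x: up the slope along the pipe; y: left seen from the front. Copper pipe 16 mm thick, its top 24 mm off the panel; brass cock body within 17 mm of the stem, top 36 mm off the panel
- supply_tip (a point): far end of the supply handle, 70 mm from the stem axis; moves with the handle. The handle is a flat bar turning parallel to the panel: from 24 to 70 mm from the axis it has a black sleeve 15 mm wide and 10 mm thick. A nut of radius 7 mm stands on the hub, 10 mm above the handle's mid-plane
- supply_lever (a joint): supply handle angle (rad). 0 = open: along the pipe, pointing up the slope (axis x). Grows clockwise, seen from outside, to the hard stop at 1.57 = shut: across the pipe, pointing right (axis -y). Starts at 0 to 0.3. Turning takes 0.15 N m (3 N at 50 mm from the axis) and it stays where left; the stop is rigid, so there the force rises at once
- vent_station: fixed stand of the vent cock: the same stand and box, but with a small cylindrical silencer on the roof (320 mm high in all) and no gauge; origin and axes as for the supply stand. The two stands may have changed places
- vent_hood (a point): middle of the lower front edge of the vent stand's overhanging box, as supply_hood but without a gauge
- vent_axis (a point): fixed point on the vent stem's axis at the handle's mid-thickness; place, axes, pipe and cock body as for supply_axis
- vent_tip (a point): far end of the vent handle, 70 mm from the stem axis; moves with the handle. The handle is a round steel rod 10 mm thick, from the hub (radius 12 mm) to 56 mm from the axis, with a black ball of 18 mm diameter centred 61 mm from the axis
- vent_lever (a joint): vent handle angle (rad). 0 = shut: across the pipe, pointing right (axis -y). Grows anticlockwise, seen from outside, to the hard stop at 1.57 = open: along the pipe, pointing up the slope (axis x), under the box. Starts at 0 to 0.06. Stiffness and stop as for the supply cock
- loupe: bystander: black eye loupe, 34 mm wide, 30 mm high
- puffer: bystander: rubber puffer, 88 mm long, 42 mm high
- slip_stone: bystander: small brown stone bar, 37 mm long
- tweezers_reverse: bystander: steel tweezers, 140 mm long
- scraper: bystander: scraper with wooden handle, 148 mm long

How it is judged:
On the way, in this order (a step that is already met when the one before it is completed fails the run):
1. the supply cock is pressed firmly against its shut stop while the vent cock is still shut (value of joint supply_lever above 1.55 rad and contact force between anything else and supply_lever above 6 N and value of joint vent_lever below 0.2 rad), for 0.1 s.
2. the vent cock is pressed firmly against its open stop, the supply cock still shut (value of joint vent_lever above 1.55 rad and contact force between anything else and vent_lever above 6 N and value of joint supply_lever above 1.53 rad), for 0.1 s.
At the end, for the whole second after the job is handed in: supply handle shut and vent handle open, each within 0.04 rad of its stop, both released (value of joint each of supply_lever, vent_lever above 1.53 rad and contact force between anything else and supply_lever below 0.5 N and contact force between anything else and vent_lever below 0.5 N); the robot touches nothing.
It fails at once if the vent cock is opened (over 0.2 rad) before the supply cock is shut (value of joint vent_lever above 0.2 rad and value of joint supply_lever below 1.5 rad).
It fails at once if a handle is loaded with over 40 N (contact force between anything else and supply_lever above 40 N or contact force between anything else and vent_lever above 40 N).
It fails at once if a bystander is knocked by more than 30 mm (distance of any of loupe, puffer, slip_stone, tweezers_reverse, scraper from where it was at the start of the episode above 0.03 m).
It also fails if it takes over 67 s, if anything falls off the work surface, if the arm or the gripper's body presses on something with over 40 N, if the wrist force passes 120 N, or if a joint passes its speed limit or range.

### The arm

A 6-joint arm with a two-finger parallel gripper is mounted at the origin on the work surface; the furniture and walls round the work are solid. World frame = base frame: x ahead of the robot, y to its left, z up, the work surface at z = 0. Lengths are in m, angles in rad, forces in N, time in s.
With the tool pointing down it reaches from about 0.4 to 0.825 m from the base axis. Payload 7 kg.
Tool frame: the origin (TCP) lies between the finger pads; the fingertips stand 8 mm ahead of it and the grasp point (between the pads) lies 11 mm behind it; z points along the fingers, y is the line along which they close (so a half turn about z gives the same grasp; the last joint's range is limited). The gripper opens to 88 mm and grips with 3 to 60 N. Pads are 19 mm wide; open, the fingers measure 130 mm over their backs; the gripper's body (78 mm by 193 mm) begins 47 mm behind the grasp point.
Start: joints at [1.514, 0.359, 0.012, 0, -1.224, -0.288], TCP at [0.228, 0.635, 0.235] pointing down, gripper open.
Joint ranges: [-3.07, 3.07], [-1.43, 2.12], [-1.02, 1.25], [-3.03, 1.67], [-3.05, -0], [-3.03, 3.03]. Speed limits (rad/s): [2.39, 2.39, 3.01, 3.14, 3.14, 3.14].

### API

Orientations are given as [roll, pitch, yaw] about the fixed x, y, z axes, in that order (R = Rz(yaw) Ry(pitch) Rx(roll)).
In Python, from plant import sense, grab_frame, env gives the robot as it stands.
- The arm moves only by the shell command python3 -m crank 'ROWS'. ROWS is JSON, a list of rows, each an object of numbers: "x", "y", "z": the shift along the world's x, y, z in m; "ax", "ay", "az": the turn, a rotation vector about the world's x, y, z in degrees; "fingers": the closure in counts, from 0 (fully open) to 255 (shut). In form: [{"x": .., "y": .., "z": .., "ax": .., "ay": .., "az": .., "fingers": ..}, ...]. A call has 1 to 10 rows; each row is the pose to reach, as a shift and turn from the pose commanded when the call began; what a row does not reach only later rows make up. A row lasts 1/10 s, in which the tool goes at most 50 mm and 8.59 degrees, less where a joint would pass 70% of its speed; a pose out of reach is approached as far as the arm can. A call with a gripper value outside its range is refused whole. The fingers move at their own pace and stop on an object; the grip force is fixed at half the most. Time passes only in rows, so rows that repeat a pose let the fingers close. It gives the time, the measured TCP pose, the force, the opening and the grip force at its end, in the units of the state.
- sense(): the state, without advancing time (a new reading comes with each control period).
- grab_frame(name): name is "side" or "top" or "wrist"; returns a dict with "img" (400x640x3 uint8, blue, green, red), "fov_y" (degrees; the focal length in pixels is half the picture's height over the tangent of half this angle, whatever the lens; pixels are square), "cx", "cy" (the principal point, pixels), "R" (3x3) and "t" (3): a world point X has camera coordinates R X + t. Camera axes: x right, y down, z forward; pixel columns grow to the right and rows downward; lengths in m; the calibration is good to about 2 mm. The wrist camera is an equidistant fisheye: a pixel r from the principal point sees the ray r / f radians off the axis. A picture is of the moment at which its call begins. There is no depth.
- env.hand_in(): hands the job in; it is judged then, once.
The state is a dict: "time": time; "qpos": joint angles; "joint_velocities": joint speeds; "joint_torque": joint torques, N m; "tcp_pos": TCP position; "tcp_rot": TCP orientation; "wrist_force": force on the tool from outside, world axes, zero at the start; "wrist_torque": the same for the moment, N m; "gripper_width": opening from 0.0 (shut) to 1.0 (fully open); "gripper_force": force on a finger pad.
Only numpy, scipy, OpenCV 4.12 (cv2) and the standard library are available. Lean on these libraries where they do the work, as an engineer would, in place of code of your own. Each camera call takes 0.05 s, during which the arm holds its last target. There are 200 camera calls.

## Working session

There is one attempt and no reset: what is moved stays moved. The work goes in short steps, Python scripts to look and compute and a shell command to move; the robot and the scene stay as the last step left them, time stands still between calls to the robot, and variables do not carry over. Pictures are saved under pics/ and viewed, at most 10 in all, crops included, and the job is handed in when it is done.

```bash
ls; mkdir -p pics
python3 - <<'E'
from plant import sense, grab_frame
import cv2,numpy as np,pickle
print(sense())
d={}
for n in("side","top","wrist"):
    f=grab_frame(n); d[n]=f; cv2.imwrite(f"pics/{n}0.png",f["img"]); print(n,f["fov_y"],f["cx"],f["cy"],np.round(f["R"],3).tolist(),np.round(f["t"],3))
pickle.dump(d,open("f0.pkl","wb"))
E
```

```text
pics
{'time': 0.0, 'qpos': array([ 1.51410969e+00,  3.59396620e-01,  1.10813055e-02, -3.54637807e-04,
       -1.22412518e+00, -2.88101166e-01]), 'joint_velocities': array([ 0.00084099,  0.00128575,  0.00110278, -0.00080122,  0.00018409,
        0.00020222]), 'joint_torque': array([-8.50701781e-04, -5.82715201e+01,  2.93045032e+01,  6.99696243e+00,
        6.78741460e-03, -1.82759322e-04]), 'tcp_pos': array([0.22800927, 0.6348187 , 0.23362536]), 'tcp_rot': array([ 3.13992151e+00, -1.47564824e-04, -3.44908451e-01]), 'wrist_force': array([ 0.51480524, -0.54429363, -0.83424344]), 'wrist_torque': array([-0.00198629,  0.0079815 ,  0.00119227]), 'gripper_force': 0.0, 'gripper_width': 0.9974967389945101}
side 56.81073022832604 311.41389979090343 199.14667961842153 [[-0.829, -0.559, 0.003], [-0.351, 0.516, -0.781], [0.435, -0.649, -0.624]] [0.377 0.327 0.733]
top 44.045748897599616 326.7757718513123 197.51810747434044 [[-0.029, -0.999, 0.013], [-0.996, 0.028, -0.081], [0.081, -0.015, -0.997]] [-0.079  0.536  1.618]
wrist 65.70646984690485 322.09945140942483 197.33497594406055 [[-0.339, -0.941, 0.002], [-0.907, 0.327, 0.265], [-0.25, 0.088, -0.964]] [ 0.673 -0.034  0.39 ]
```

View pics/top0.png

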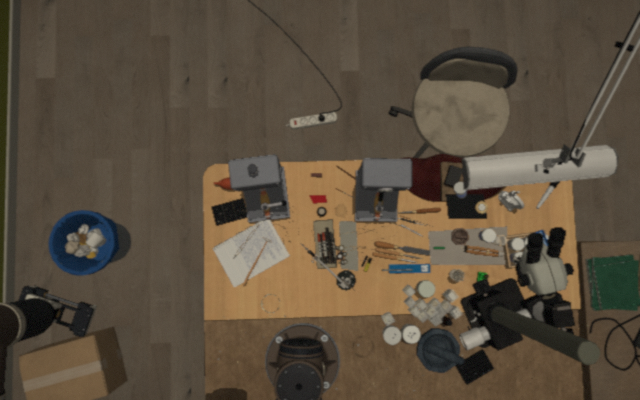

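View pics/side0.png

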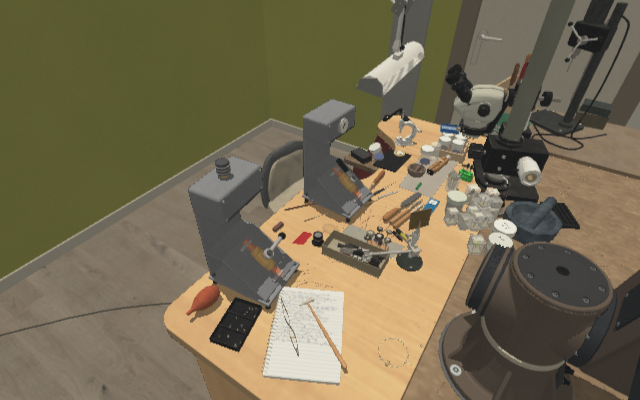

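The top view shows the vent stand, rolled slightly, around (262,188) and the supply stand around (380,190). In the side view the vent stand is at (235,230) with the silencer on its roof, and the supply stand is at (335,160) with the gauge. I'll zoom in for features.

Run:
```python
import cv2,numpy as np,pickle
d=pickle.load(open("f0.pkl","rb"))
t=d["top"]["img"][150:230,205:425]; s=d["side"]["img"]
a=cv2.resize(t,(770,280),interpolation=cv2.INTER_CUBIC)   # x3.5
b=cv2.resize(s[150:310,180:310],(390,480))
b=cv2.resize(s[160:310,185:305],(384,480),interpolation=cv2.INTER_CUBIC) #3.2
c=cv2.resize(s[90:240,290:410],(384,480),interpolation=cv2.INTER_CUBIC)
cv2.imwrite("pics/c1.png",a); cv2.imwrite("pics/c2.png",np.hstack([b,c]))
```

```text
(no output)
```

View pics/c1.png

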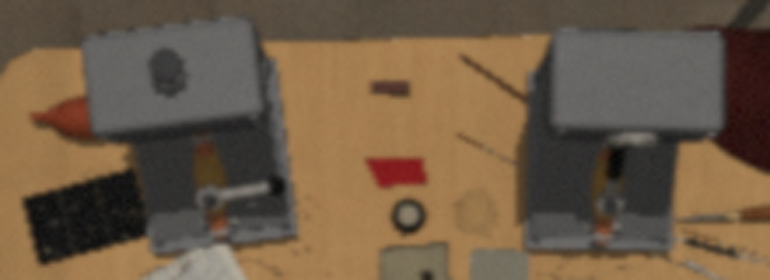

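View pics/c2.png

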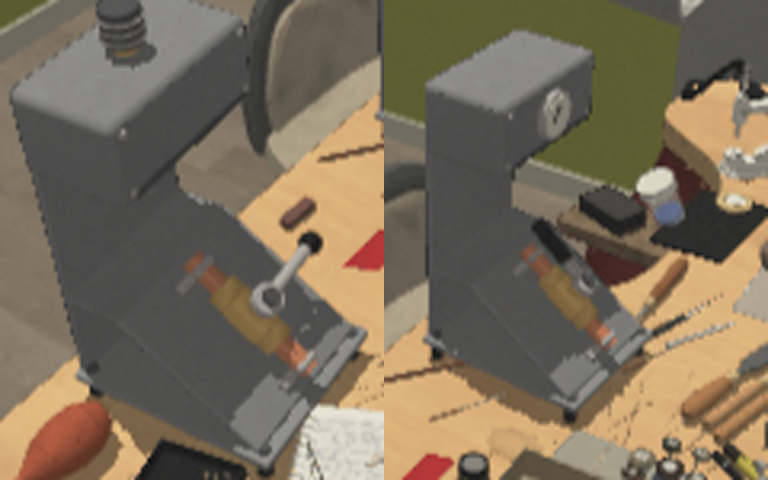

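Close up, top crop: vent hub (208,198), ball (277,187), with the handle pointing right (shut). Supply hub (610,203), with the sleeve pointing up the slope (open). Side crop: vent hub (268,298), ball (312,243); supply nut (585,285).

```bash
cat > h.py <<'E'
import numpy as np,cv2,pickle
from scipy.spatial.transform import Rotation as Ro
def ray(f,p,fish=False):
    R=np.array(f["R"]);t=np.array(f["t"]);F=200/np.tan(np.radians(f["fov_y"])/2)
    u=(np.array(p,float)-[f["cx"],f["cy"]])/F
    if fish:
        r=np.linalg.norm(u); v=np.r_[u/r*np.sin(r),np.cos(r)] if r>0 else np.r_[0,0,1.]
    else: v=np.r_[u,1]
    v=R.T@v; return -R.T@t, v/np.linalg.norm(v)
def tri(*rays):
    A=sum(np.eye(3)-np.outer(v,v) for c,v in rays); b=sum((np.eye(3)-np.outer(v,v))@c for c,v in rays)
    X=np.linalg.solve(A,b); return X,[np.linalg.norm((np.eye(3)-np.outer(v,v))@(X-c)) for c,v in rays]
def onz(r,z): c,v=r; return c+v*(z-c[2])/v[2]
def proj(f,X,fish=False):
    F=200/np.tan(np.radians(f["fov_y"])/2); c=np.array(f["R"])@X+np.array(f["t"])
    if fish:
        n=np.hypot(c[0],c[1]); th=np.arctan2(n,c[2]); return np.array([f["cx"],f["cy"]])+F*th*c[:2]/n
    return np.array([f["cx"],f["cy"]])+F*c[:2]/c[2]
E
python3 - <<'E'
from h import *
d=pickle.load(open("f0.pkl","rb"));T,S=d["top"],d["side"]
tp=lambda x,y:ray(T,(205+(x+.5)/3.5-.5,150+(y+.5)/3.5-.5))
sp=lambda x,y,o:ray(S,(o[0]+(x+.5)/3.2-.5,o[1]+(y+.5)/3.2-.5))
V=(185,160);U=(290-120,90)
np.set_printoptions(precision=4,suppress=True)
for n,a,b in [("vhub",tp(208,198),sp(268,298,V)),("vball",tp(277,187),sp(312,243,V)),("shub",tp(610,203),sp(585,285,U)),("stip",tp(618,146),sp(538,222,U)),
  ("v roof FR",tp(266,117),sp(243,28,V)),("v roof FL",tp(97,134),sp(118,135,V)),("s roof FL",tp(553,128),sp(513,82,U)),("s roof FR",tp(722,128),sp(592,50,U))]: print(n,*tri(a,b))
for n,p in [("vBL",(86,38)),("vFL",(97,134)),("vFR",(266,117)),("vBR",(250,22)),("sBL",(555,32)),("sFL",(553,128)),("sFR",(722,128)),("sBR",(720,32))]: print(n,onz(tp(*p),.286))
for n,p in [("vfl",(156,252)),("vfr",(298,237)),("sfl",(526,248)),("sfr",(672,250))]: print(n,onz(tp(*p),.02))
E
```

```text
vhub [0.5032 0.1029 0.1088] [np.float64(0.002108961362084564), np.float64(0.002108961362084451)]
vball [0.5117 0.0415 0.1073] [np.float64(0.0016980448623389007), np.float64(0.001698044862338932)]
shub [ 0.4896 -0.257   0.1026] [np.float64(0.0010968150561549322), np.float64(0.0010968150561549734)]
stip [ 0.539  -0.2591  0.1494] [np.float64(0.0013929160065612757), np.float64(0.0013929160065613443)]
v roof FR [0.5582 0.0384 0.2756] [np.float64(0.000817788287327015), np.float64(0.0008177882873269591)]
v roof FL [0.545  0.1706 0.28  ] [np.float64(0.0027386610267086772), np.float64(0.0027386610267088273)]
s roof FL [ 0.5353 -0.1907  0.3118] [np.float64(0.003853566882689217), np.float64(0.0038535668826893527)]
s roof FR [ 0.5366 -0.3266  0.2861] [np.float64(0.001052550208336921), np.float64(0.0010525502083366162)]
vBL [0.6236 0.1791 0.286 ]
vFL [0.5464 0.1714 0.286 ]
vFR [0.5563 0.0371 0.286 ]
vBR [0.633  0.0482 0.286 ]
sBL [ 0.6184 -0.1955  0.286 ]
sFL [ 0.5412 -0.1912  0.286 ]
sFR [ 0.5375 -0.3262  0.286 ]
sBR [ 0.6149 -0.3279  0.286 ]
vfl [0.4611 0.164  0.02  ]
vfr [0.4715 0.0299 0.02  ]
sfl [ 0.455  -0.1853  0.02  ]
sfr [ 0.4491 -0.3236  0.02  ]
```

```bash
cat >> h.py <<'E'
ST={"s":(np.array([.494,-.257,.104]),-2.1),"v":(np.array([.506,.102,.104]),5.0)}
def frame(k):
    A,yw=ST[k]; Rz=Ro.from_euler("z",yw,degrees=True).as_matrix()
    c,s=np.cos(np.radians(35)),np.sin(np.radians(35))
    return A,Rz@np.array([[c,0,-s],[0,1,0],[s,0,c]])   # columns u,v,n
def pose(k,u,v,n):
    A,F=frame(k); R=np.c_[F[:,0],-F[:,1],-F[:,2]]
    return A+F@(np.array([u,v,n])/1000),R
def delta(k,u,v,n,s):
    p,R=pose(k,u,v,n); R0=Ro.from_euler("xyz",s["tcp_rot"])
    return np.round(p-s["tcp_pos"],4),np.round((Ro.from_matrix(R)*R0.inv()).as_rotvec(degrees=True),2)
def local(k,s):
    A,F=frame(k); return np.round(1000*F.T@(s["tcp_pos"]-A),1),np.round(F.T@s["wrist_force"],1)
E
python3 - <<'E'
from h import *; from plant import sense
s=sense(); print(delta("s",45,45,130,s), pose("s",45,45,130)[0])
E
python3 -m crank '[{"z":0.05,"fingers":255},{"z":0.1,"fingers":255},{"z":0.15,"fingers":255},{"z":0.2,"fingers":255},{"x":0.04,"y":-0.03,"z":0.215,"fingers":255},{"x":0.07,"y":-0.07,"z":0.215,"fingers":255},{"x":0.1,"y":-0.11,"z":0.215,"fingers":255},{"x":0.13,"y":-0.15,"z":0.215,"fingers":255},{"x":0.15,"y":-0.19,"z":0.215,"fingers":255},{"x":0.17,"y":-0.235,"z":0.215,"fingers":255}]'
```

```text
(array([ 0.2299, -0.8456,  0.0024]), array([ -6.6 , -34.5 ,  17.13])) [ 0.45797119 -0.21064864  0.23630071]invalid input at $[0]: expected keys x, y, z, ax, ay, az, fingers
```

```bash
python3 -m crank '[{"x":0,"y":0,"z":0.05,"ax":0,"ay":0,"az":0,"fingers":255},{"x":0,"y":0,"z":0.1,"ax":0,"ay":0,"az":0,"fingers":255},{"x":0,"y":0,"z":0.15,"ax":0,"ay":0,"az":0,"fingers":255},{"x":0.02,"y":-0.02,"z":0.19,"ax":0,"ay":0,"az":0,"fingers":255},{"x":0.05,"y":-0.05,"z":0.215,"ax":0,"ay":0,"az":3,"fingers":255},{"x":0.07,"y":-0.09,"z":0.215,"ax":0,"ay":0,"az":6,"fingers":255},{"x":0.1,"y":-0.13,"z":0.215,"ax":0,"ay":0,"az":9,"fingers":255},{"x":0.12,"y":-0.17,"z":0.215,"ax":0,"ay":0,"az":12,"fingers":255},{"x":0.14,"y":-0.21,"z":0.215,"ax":0,"ay":0,"az":15,"fingers":255},{"x":0.16,"y":-0.25,"z":0.215,"ax":0,"ay":0,"az":18,"fingers":255}]'
```

```text
time: 1.15
tcp_pos: [0.3886, 0.3834, 0.4495]
tcp_rot: [3.142, 0.0, -0.028]
wrist_force: [1.0, -0.2, 0.7]
gripper_width: 0.148
gripper_force: 0.0
```

```bash
python3 -m crank '[{"x":0.01,"y":-0.045,"z":0,"ax":0,"ay":0,"az":0,"fingers":255},{"x":0.02,"y":-0.09,"z":0,"ax":0,"ay":0,"az":0,"fingers":255},{"x":0.03,"y":-0.135,"z":0,"ax":0,"ay":0,"az":0,"fingers":255},{"x":0.04,"y":-0.18,"z":0,"ax":0,"ay":0,"az":0,"fingers":255},{"x":0.04,"y":-0.23,"z":0,"ax":0,"ay":-5,"az":0,"fingers":255},{"x":0.04,"y":-0.28,"z":0,"ax":0,"ay":-10,"az":0,"fingers":255},{"x":0.04,"y":-0.33,"z":0,"ax":0,"ay":-15,"az":0,"fingers":255},{"x":0.04,"y":-0.38,"z":0,"ax":0,"ay":-20,"az":0,"fingers":255},{"x":0.03,"y":-0.43,"z":0,"ax":0,"ay":-25,"az":0,"fingers":255},{"x":0.03,"y":-0.48,"z":0,"ax":0,"ay":-30,"az":0,"fingers":255}]'
python3 - <<'E'
from h import *; from plant import sense
s=sense(); print(delta("s",45,45,130,s),s["time"],s["tcp_pos"],s["tcp_rot"],s["qpos"])
E
```

```text
time: 2.15
tcp_pos: [0.4166, -0.0949, 0.4502]
tcp_rot: [-3.124, -0.529, -0.032]
wrist_force: [1.5, -0.3, 0.2]
gripper_width: 0.006
gripper_force: 0.0
(array([ 0.0414, -0.1157, -0.2139]), array([-1.03, -4.63, -0.8 ])) 2.15 [ 0.41655622 -0.09494347  0.45019123] [-3.12363881 -0.52943771 -0.03241608] [ 0.45042077 -0.51894159 -0.5161388   0.24769493 -1.10049541  1.03352419]
```

```bash
python3 -m crank '[{"x":0,"y":-0.04,"z":-0.02,"ax":-1,"ay":-4.6,"az":-0.8,"fingers":255},{"x":-0.01,"y":-0.08,"z":-0.04,"ax":-1,"ay":-4.6,"az":-0.8,"fingers":255},{"x":-0.02,"y":-0.115,"z":-0.06,"ax":-1,"ay":-4.6,"az":-0.8,"fingers":255},{"x":-0.025,"y":-0.115,"z":-0.1,"ax":-1,"ay":-4.6,"az":-0.8,"fingers":255},{"x":-0.01,"y":-0.115,"z":-0.14,"ax":-1,"ay":-4.6,"az":-0.8,"fingers":255},{"x":0.015,"y":-0.115,"z":-0.177,"ax":-1,"ay":-4.6,"az":-0.8,"fingers":255},{"x":0.04,"y":-0.115,"z":-0.214,"ax":-1,"ay":-4.6,"az":-0.8,"fingers":255},{"x":0.04,"y":-0.115,"z":-0.214,"ax":-1,"ay":-4.6,"az":-0.8,"fingers":255},{"x":0.04,"y":-0.115,"z":-0.214,"ax":-1,"ay":-4.6,"az":-0.8,"fingers":255}]'
python3 - <<'E'
from h import *; from plant import sense,grab_frame
s=sense(); print(delta("s",45,45,130,s),local("s",s),s["time"],s["qpos"])
f=grab_frame("wrist");im=f["img"].copy()
A,F=frame("s")
for L,c in [((0,0,10),(0,255,0)),((70,0,0),(255,0,255)),((0,-70,0),(255,255,0))]:
    p=proj(f,A+F@(np.array(L)/1000),True); print(L,p.round(1)); cv2.circle(im,tuple(int(x) for x in p.round()),3,c,1)
pickle.dump(f,open("w1.pkl","wb")); cv2.imwrite("pics/w1.png",im)
E
```

```text
time: 3.05
tcp_pos: [0.4578, -0.2088, 0.2342]
tcp_rot: [-3.141, -0.601, -0.04]
wrist_force: [-0.7, -0.6, 1.4]
gripper_width: 0.007
gripper_force: 0.0
(array([ 0.0002, -0.0019,  0.0021]), array([-0.05, -0.58,  0.18])) (array([ 43.5,  46.9, 128.4]), array([ 0.2, -0.7,  1.5])) 3.05 [-0.03487803 -0.23144744 -0.79060995  0.00611026 -0.41098341  1.56087822]
(0, 0, 10) [370.7 236.8]
(70, 0, 0) [372.2 161.8]
(0, -70, 0) [436.2 231.2]
```

View pics/w1.png

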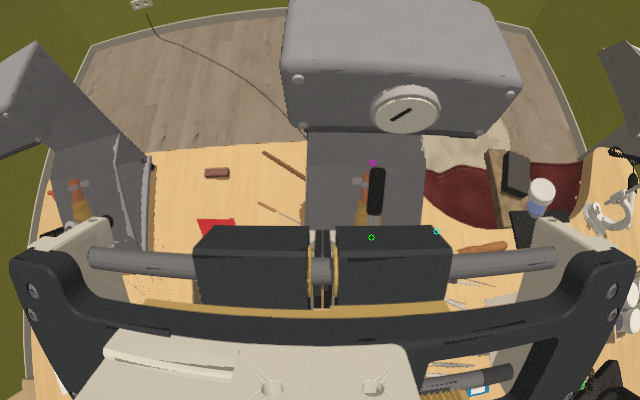

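The wrist view shows the supply sleeve's end at (378,168), about 5 px from the prediction, and the gripper blocks at (195–452, 225–305). I need to know where the tips project.

Run:
```python
from h import *; from plant import sense
s=sense(); f=pickle.load(open("w1.pkl","rb"));R=Ro.from_euler("xyz",s["tcp_rot"]).as_matrix()
c=-np.array(f["R"]).T@f["t"]; print("cam in tool mm",1000*R.T@(c-s["tcp_pos"]), "axis in tool",R.T@np.array(f["R"])[2])
for x,y,z in [(0,0,8),(9.5,0,8),(9.5,21,8),(9.5,-21,8),(9.5,21,-30),(9.5,-21,-30),(9.5,21,-58),(-9.5,0,8)]:
    print((x,y,z),proj(f,s["tcp_pos"]+R@np.array([x,y,z])/1000,True).round())
```

```text
cam in tool mm [  70.07184489    0.46671891 -149.25909213] axis in tool [-2.68159040e-01  7.23888214e-04  9.63374385e-01]
(0, 0, 8) [321. 243.]
(9.5, 0, 8) [321. 227.]
(9.5, 21, 8) [360. 227.]
(9.5, -21, 8) [283. 227.]
(9.5, 21, -30) [369. 258.]
(9.5, -21, -30) [272. 258.]
(9.5, 21, -58) [380. 294.]
(-9.5, 0, 8) [321. 258.]
```

```bash
python3 -m crank '[{"x":0.018,"y":-0.001,"z":-0.026,"ax":0,"ay":-0.5,"az":0,"fingers":255},{"x":0.037,"y":-0.001,"z":-0.053,"ax":0,"ay":-0.5,"az":0,"fingers":255},{"x":0.055,"y":-0.002,"z":-0.079,"ax":0,"ay":-0.5,"az":0,"fingers":255},{"x":0.064,"y":-0.002,"z":-0.092,"ax":0,"ay":-0.5,"az":0,"fingers":255},{"x":0.073,"y":-0.003,"z":-0.105,"ax":0,"ay":-0.5,"az":0,"fingers":255},{"x":0.073,"y":-0.003,"z":-0.105,"ax":0,"ay":-0.5,"az":0,"fingers":255}]'
python3 - <<'E'
from h import *; from plant import sense,grab_frame
s=sense(); print(local("s",s),s["time"],s["qpos"])
a=[]
for n in("side","top"):
    f=grab_frame(n); p=proj(f,frame("s")[0]).astype(int); a.append(cv2.resize(f["img"][p[1]-50:p[1]+50,p[0]-50:p[0]+50],(400,400),interpolation=cv2.INTER_CUBIC)); print(p)
cv2.imwrite("pics/d1.png",np.hstack(a))
E
```

```text
time: 3.7
tcp_pos: [0.5319, -0.2118, 0.1309]
tcp_rot: [-3.141, -0.613, -0.04]
wrist_force: [0.1, 0.1, 0.7]
gripper_width: 0.003
gripper_force: 0.0
(array([45.1, 46.6,  1.2]), array([0.5, 0.1, 0.5])) 3.7 [-0.03666418  0.06838241 -0.85181739  0.02895176 -0.03730681  1.5391187 ]
[350 177]
[379 206]
```

View pics/d1.png

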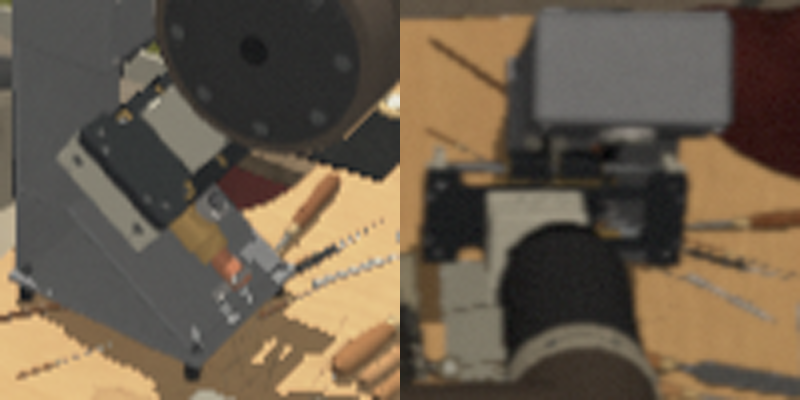

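The tool sits beside the supply handle without touching. q5 is close to its limit of 0, so I'll lean the tool 6° more upright and then start the sweep.

```bash
python3 -m crank '[{"x":0,"y":0,"z":0,"ax":0,"ay":3,"az":0,"fingers":255},{"x":0,"y":0,"z":0,"ax":0,"ay":6,"az":0,"fingers":255},{"x":-0.001,"y":-0.008,"z":0,"ax":0,"ay":6,"az":0,"fingers":255},{"x":-0.001,"y":-0.016,"z":0,"ax":0,"ay":6,"az":0,"fingers":255},{"x":-0.002,"y":-0.024,"z":-0.001,"ax":0,"ay":6,"az":0,"fingers":255},{"x":-0.003,"y":-0.032,"z":-0.001,"ax":0,"ay":6,"az":0,"fingers":255},{"x":-0.004,"y":-0.041,"z":-0.002,"ax":0,"ay":6,"az":0,"fingers":255},{"x":-0.004,"y":-0.041,"z":-0.002,"ax":0,"ay":6,"az":0,"fingers":255}]'
python3 - <<'E'
from h import *; from plant import sense
s=sense(); print(local("s",s),s["time"],s["qpos"],s["wrist_torque"])
E
```

```text
time: 4.6
tcp_pos: [0.5281, -0.2533, 0.1313]
tcp_rot: [3.138, -0.513, -0.038]
wrist_force: [0.8, 1.3, 0.0]
gripper_width: 0.005
gripper_force: 0.7
(array([43.5,  4.9,  2.9]), array([ 0.6,  1.4, -0.4])) 4.6 [-0.15372886  0.11070299 -0.64746234 -0.17461375 -0.30670844  1.83800281] [0.2265603  1.04351674 0.12110068]
```

```bash
python3 -m crank '[{"x":-0.003,"y":-0.008,"z":-0.003,"ax":0,"ay":0,"az":0,"fingers":255},{"x":-0.006,"y":-0.015,"z":-0.006,"ax":0,"ay":0,"az":0,"fingers":255},{"x":-0.009,"y":-0.021,"z":-0.008,"ax":0,"ay":0,"az":0,"fingers":255},{"x":-0.011,"y":-0.027,"z":-0.01,"ax":0,"ay":0,"az":0,"fingers":255}]';python3 -c "
from h import *; from plant import sense
s=sense(); print(local('s',s),s['qpos'])"
python3 -m crank '[{"x":-0.002,"y":-0.003,"z":-0.001,"ax":0,"ay":0,"az":0,"fingers":255},{"x":-0.003,"y":-0.007,"z":-0.002,"ax":0,"ay":0,"az":0,"fingers":255},{"x":-0.005,"y":-0.01,"z":-0.004,"ax":0,"ay":0,"az":0,"fingers":255},{"x":-0.005,"y":-0.01,"z":-0.004,"ax":0,"ay":0,"az":0,"fingers":255}]'; python3 -c "
from h import *; from plant import sense
s=sense(); print(local('s',s),s['time'],s['qpos'],s['wrist_torque'])"
```

```text
time: 5.0
tcp_pos: [0.5168, -0.2795, 0.1207]
tcp_rot: [3.137, -0.512, -0.037]
wrist_force: [2.8, 2.7, 2.2]
gripper_width: 0.006
gripper_force: 1.8
(array([ 28.9, -21.6,   0.1]), array([3.5, 2.8, 0.2])) [-0.23857607  0.13863037 -0.59847098 -0.2832054  -0.34255897  2.01433049]
time: 5.4
tcp_pos: [0.5113, -0.2903, 0.115]
tcp_rot: [3.137, -0.509, -0.038]
wrist_force: [1.2, 0.7, 2.2]
gripper_width: 0.0
gripper_force: 1.2
(array([ 21.4, -32.7,  -1.6]), array([2.2, 0.7, 1.1])) 5.4 [-0.27319839  0.15199361 -0.58220675 -0.32001972 -0.35491913  2.07817037] [0.16114795 0.8271007  0.0983927 ]
```

```bash
python3 -m crank '[{"x":-0.001,"y":-0.004,"z":-0.0005,"ax":0,"ay":0,"az":0,"fingers":255},{"x":-0.002,"y":-0.007,"z":-0.001,"ax":0,"ay":0,"az":0,"fingers":255},{"x":-0.0025,"y":-0.007,"z":-0.0017,"ax":0,"ay":0,"az":0,"fingers":255},{"x":-0.0025,"y":-0.007,"z":-0.0017,"ax":0,"ay":0,"az":0,"fingers":255}]';python3 -c "
from h import *; from plant import sense
s=sense(); print(local('s',s))"
python3 -m crank '[{"x":-0.0008,"y":0,"z":-0.0006,"ax":0,"ay":0,"az":0,"fingers":255},{"x":-0.0008,"y":0,"z":-0.0006,"ax":0,"ay":0,"az":0,"fingers":255}]'; python3 -c "
from h import *; from plant import sense
s=sense(); print(local('s',s))"
```

```text
time: 5.8
tcp_pos: [0.5086, -0.2972, 0.1128]
tcp_rot: [3.137, -0.508, -0.038]
wrist_force: [0.8, -0.4, 1.5]
gripper_width: 0.001
gripper_force: 0.9
(array([ 18.2, -39.7,  -2. ]), array([ 1.6, -0.4,  0.7]))
time: 6.0
tcp_pos: [0.5081, -0.2971, 0.1125]
tcp_rot: [3.137, -0.509, -0.038]
wrist_force: [1.6, -2.5, 1.2]
gripper_width: 0.006
gripper_force: 1.3
(array([ 17.6, -39.6,  -2. ]), array([ 2.1, -2.5,  0. ]))
```

```bash
for i in 1; do python3 -m crank '[{"x":-0.0008,"y":0,"z":-0.0006,"ax":0,"ay":0,"az":0,"fingers":255},{"x":-0.0008,"y":0,"z":-0.0006,"ax":0,"ay":0,"az":0,"fingers":255}]' >/dev/null; python3 -c "
from h import *; from plant import sense
s=sense(); print(local('s',s))"; python3 -m crank '[{"x":-0.0008,"y":0,"z":-0.0006,"ax":0,"ay":0,"az":0,"fingers":255},{"x":-0.0008,"y":0,"z":-0.0006,"ax":0,"ay":0,"az":0,"fingers":255}]'>/dev/null; python3 -c "
from h import *; from plant import sense
s=sense(); print(local('s',s))"; done
```

```text
(array([ 16.4, -39.4,  -2. ]), array([ 2.1, -1.3,  0.1]))
(array([ 15.3, -39.4,  -2.1]), array([ 3.1, -3.6,  0.1]))
```

```bash
python3 -m crank '[{"x":0,"y":-0.003,"z":0.002,"ax":0,"ay":0,"az":0,"fingers":255},{"x":-0.001,"y":-0.007,"z":0.003,"ax":0,"ay":0,"az":0,"fingers":255},{"x":-0.001,"y":-0.007,"z":0.003,"ax":0,"ay":0,"az":0,"fingers":255}]' >/dev/null
python3 - <<'E'
from h import *; from plant import sense,grab_frame
s=sense(); print(local("s",s),s["qpos"])
a=[]
for n,z in(("side",45),("top",45)):
    f=grab_frame(n); p=proj(f,frame("s")[0]).astype(int); a.append(cv2.resize(f["img"][p[1]-z:p[1]+z,p[0]-z:p[0]+z],(400,400),interpolation=cv2.INTER_CUBIC))
cv2.imwrite("pics/d2.png",np.hstack(a))
E
```

```text
(array([ 15.6, -46.4,   0.8]), array([ 0.9,  1.5, -0.2])) [-0.31715796  0.16053816 -0.55774339 -0.35696707 -0.38342953  2.14871888]
```

View pics/d2.png

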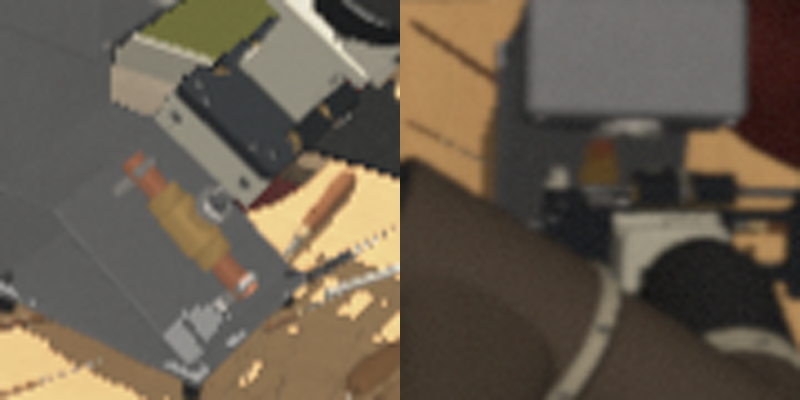

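The lever has left the open line and is hidden behind the gripper (nut at (215,205) in the side crop). I'll keep pressing down the slope in small steps.

```bash
python3 -m crank '[{"x":-0.0008,"y":0,"z":-0.0006,"ax":0,"ay":0,"az":0,"fingers":255},{"x":-0.0008,"y":0,"z":-0.0006,"ax":0,"ay":0,"az":0,"fingers":255}]' >/dev/null; python3 -c "
from h import *; from plant import sense
s=sense(); print(local('s',s))"; python3 -m crank '[{"x":-0.0008,"y":0,"z":-0.0006,"ax":0,"ay":0,"az":0,"fingers":255},{"x":-0.0008,"y":0,"z":-0.0006,"ax":0,"ay":0,"az":0,"fingers":255}]'>/dev/null; python3 -c "
from h import *; from plant import sense
s=sense(); print(local('s',s))"
```

```text
(array([ 15.4, -46.4,   0.8]), array([0.7, 0.5, 0.4]))
(array([ 14.9, -46.5,   0.8]), array([2.6, 1.3, 0.7]))
```

```bash
python3 -m crank '[{"x":-0.0008,"y":0,"z":-0.0006,"ax":0,"ay":0,"az":0,"fingers":255},{"x":-0.0008,"y":0,"z":-0.0006,"ax":0,"ay":0,"az":0,"fingers":255}]' >/dev/null; python3 -c "
from h import *; from plant import sense
s=sense(); print(local('s',s))"
```

```text
(array([ 14.6, -46.6,   0.8]), array([5.3, 1.8, 1.1]))
```

```bash
for i in 1; do python3 -m crank '[{"x":-0.0008,"y":0,"z":-0.0006,"ax":0,"ay":0,"az":0,"fingers":255},{"x":-0.0008,"y":0,"z":-0.0006,"ax":0,"ay":0,"az":0,"fingers":255}]' >/dev/null; python3 -c "
from h import *; from plant import sense
s=sense(); print(local('s',s))"; done
```

```text
(array([ 14.5, -46.6,   0.8]), array([6.9, 3.2, 1.9]))
```

```bash
for i in 1; do python3 -m crank '[{"x":-0.0008,"y":0,"z":-0.0006,"ax":0,"ay":0,"az":0,"fingers":255},{"x":-0.0008,"y":0,"z":-0.0006,"ax":0,"ay":0,"az":0,"fingers":255}]' >/dev/null; python3 -c "
from h import *; from plant import sense
s=sense(); print(local('s',s))"; done
```

```text
(array([ 14.4, -46.7,   0.8]), array([10.2,  5.7,  2.2]))
```

```bash
python3 -m crank '[{"x":-0.0004,"y":0.0004,"z":-0.0003,"ax":0,"ay":0,"az":0,"fingers":255},{"x":-0.0004,"y":0.0004,"z":-0.0003,"ax":0,"ay":0,"az":0,"fingers":255},{"x":-0.0004,"y":0.0004,"z":-0.0003,"ax":0,"ay":0,"az":0,"fingers":255},{"x":-0.0004,"y":0.0004,"z":-0.0003,"ax":0,"ay":0,"az":0,"fingers":255}]' >/dev/null; python3 -c "
from h import *; from plant import sense
s=sense(); print(local('s',s),s['wrist_torque'])"
python3 -m crank '[{"x":0.003,"y":0,"z":0.002,"ax":0,"ay":0,"az":0,"fingers":255},{"x":0.007,"y":0,"z":0.005,"ax":0,"ay":0,"az":0,"fingers":255},{"x":-0.008,"y":0,"z":0.028,"ax":0,"ay":0,"az":0,"fingers":255},{"x":-0.032,"y":0.01,"z":0.063,"ax":0,"ay":0,"az":0,"fingers":255},{"x":-0.055,"y":0.03,"z":0.1,"ax":0,"ay":0,"az":0,"fingers":255},{"x":-0.078,"y":0.06,"z":0.13,"ax":0,"ay":0,"az":0,"fingers":255},{"x":-0.095,"y":0.09,"z":0.16,"ax":0,"ay":0,"az":0,"fingers":255},{"x":-0.11,"y":0.12,"z":0.19,"ax":0,"ay":0,"az":0,"fingers":255},{"x":-0.12,"y":0.16,"z":0.21,"ax":0,"ay":0,"az":0,"fingers":255}]'
python3 - <<'E'
from h import *; from plant import sense,grab_frame
s=sense(); print(s["tcp_pos"],s["qpos"],delta("v",-28,-56,130,s))
A,F=frame("s"); a=[]
for n in("side","wrist"):
    f=grab_frame(n); w=n=="wrist"; im=f["img"]
    q=[proj(f,A+F@(np.array(L)/1000),w) for L in((0,0,10),(0,-70,0))]; print(n,q)
    z=45 if not w else 60; p=q[0].astype(int); a.append(cv2.resize(cv2.getRectSubPix(im,(2*z,2*z),tuple(map(float,p))),(400,400),interpolation=cv2.INTER_CUBIC))
cv2.imwrite("pics/d3.png",np.hstack(a))
E
```

```text
(array([ 14.4, -46.6,   0.8]), array([9.9, 3.5, 1.9])) [ 1.02459918 -1.99816244  0.49626464]
time: 9.1
tcp_pos: [0.3814, -0.1519, 0.3183]
tcp_rot: [3.138, -0.508, -0.04]
wrist_force: [0.6, 1.8, 1.2]
gripper_width: 0.005
gripper_force: 0.0
[ 0.38137739 -0.15185634  0.31830402] [ 0.24821995 -0.51826223 -0.76975738  0.19239058 -0.83895707  1.1874238 ] (array([ 0.0324,  0.1896, -0.1239]), array([ 0.33, -5.87,  7.43]))
side [array([352.70821241, 176.11384539]), array([363.10797641, 166.74480178])]
wrist [array([404.26941936, 176.21543081]), array([450.26185755, 174.84417416])]
```

View pics/d3.png

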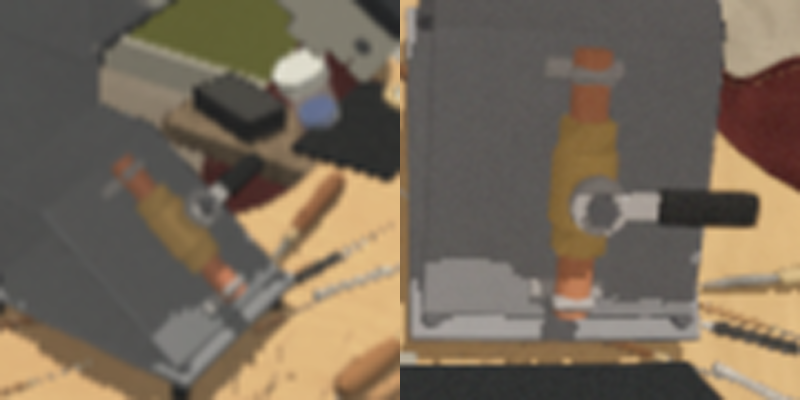

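The supply handle lies square across the pipe, shut (nut (601,212), sleeve end (757,210) in the crop). Next I'll move to the vent stand.

```bash
python3 -m crank '[{"x":-0.01,"y":0.045,"z":0,"ax":0,"ay":0,"az":2,"fingers":255},{"x":-0.02,"y":0.09,"z":0,"ax":0,"ay":0,"az":4,"fingers":255},{"x":-0.03,"y":0.135,"z":0,"ax":0,"ay":0,"az":6,"fingers":255},{"x":-0.03,"y":0.17,"z":-0.02,"ax":0,"ay":0,"az":7.4,"fingers":255},{"x":-0.02,"y":0.186,"z":-0.05,"ax":0,"ay":0,"az":7.4,"fingers":255},{"x":0.005,"y":0.188,"z":-0.085,"ax":0,"ay":0,"az":7.4,"fingers":255},{"x":0.032,"y":0.19,"z":-0.124,"ax":0,"ay":0,"az":7.4,"fingers":255},{"x":0.032,"y":0.19,"z":-0.124,"ax":0,"ay":0,"az":7.4,"fingers":255},{"x":0.032,"y":0.19,"z":-0.124,"ax":0,"ay":0,"az":7.4,"fingers":255}]'
python3 - <<'E'
from h import *; from plant import sense,grab_frame
s=sense(); print(s["tcp_pos"],s["qpos"],local("v",s))
A,F=frame("v"); f=grab_frame("wrist"); im=f["img"].copy(); pickle.dump(f,open("w2.pkl","wb"))
for L,c in [((0,0,10),(0,255,0)),((70,0,0),(255,0,255)),((0,-61,0),(255,255,0))]:
    p=proj(f,A+F@(np.array(L)/1000),True); print(L,p.round(1)); cv2.circle(im,tuple(int(x) for x in p.round()),3,c,1)
cv2.imwrite("pics/w2.png",im)
E
```

```text
time: 10.1
tcp_pos: [0.4322, 0.0334, 0.2163]
tcp_rot: [-3.136, -0.455, 0.095]
wrist_force: [-0.6, -1.0, -0.4]
gripper_width: 0.003
gripper_force: 0.0
[0.43219649 0.0334005  0.21630456] [ 0.73558266 -0.35619671 -1.01710429  0.48469666 -0.58730744  0.56826079] (array([ -0.7, -61.9, 137.6]), array([-0.8, -0.9,  0.1]))
(0, 0, 10) [255.7 169.8]
(70, 0, 0) [253.9  92.6]
(0, -61, 0) [322.  166.4]
```

View pics/w2.png

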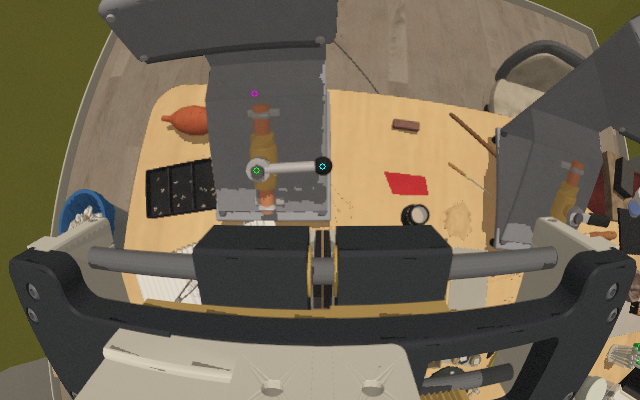

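The wrist view confirms the vent estimate: hub at (258,170), ball at (322,166), both on the predicted marks. q3 is near its limit, so I'll descend a little more upright.

```bash
python3 -m crank '[{"x":0.01,"y":0,"z":-0.02,"ax":0,"ay":3,"az":0,"fingers":255},{"x":0.017,"y":0.002,"z":-0.045,"ax":0,"ay":3,"az":0,"fingers":255},{"x":0.025,"y":0.004,"z":-0.07,"ax":0,"ay":3,"az":0,"fingers":255},{"x":0.033,"y":0.005,"z":-0.095,"ax":0,"ay":3,"az":0,"fingers":255},{"x":0.033,"y":0.005,"z":-0.095,"ax":0,"ay":3,"az":0,"fingers":255}]'
python3 - <<'E'
from h import *; from plant import sense
s=sense(); print(s["qpos"],local("v",s),delta("v",-28,-60,0,s))
E
```

```text
time: 10.65
tcp_pos: [0.4748, 0.0338, 0.1373]
tcp_rot: [-3.114, -0.381, 0.089]
wrist_force: [-0.7, 0.1, 0.3]
gripper_width: 0.007
gripper_force: 0.0
[ 0.56315512 -0.09440879 -1.01671799  0.46937117 -0.32728644  0.68075581] (array([-11.3, -65.2,  48.5]), array([-0.4,  0.2,  0.6])) (array([ 0.0136,  0.0064, -0.0493]), array([ -0.21, -13.23,  -0.87]))
```

```bash
python3 -m crank '[{"x":-0.004,"y":0,"z":0,"ax":0,"ay":6,"az":0,"fingers":255},{"x":-0.012,"y":0.003,"z":-0.005,"ax":0,"ay":12,"az":0,"fingers":255},{"x":-0.013,"y":0.003,"z":-0.01,"ax":0,"ay":12,"az":0,"fingers":255},{"x":-0.013,"y":0.003,"z":-0.01,"ax":0,"ay":12,"az":0,"fingers":255}]'
python3 - <<'E'
from h import *; from plant import sense
s=sense(); print(s["qpos"],local("v",s),delta("v",-28,-60,0,s))
E
```

```text
time: 11.05
tcp_pos: [0.4624, 0.0383, 0.1297]
tcp_rot: [-3.093, -0.179, 0.084]
wrist_force: [-0.8, -0.5, -0.6]
gripper_width: 0.002
gripper_force: 0.0
[ 0.53810285  0.00366522 -0.74319867  0.05683871 -0.64272627  1.07865475] (array([-25.3, -59.6,  49.1]), array([-1. , -0.4,  0. ])) (array([ 0.0259,  0.0019, -0.0418]), array([ -0.47, -24.89,  -0.9 ]))
```

```bash
python3 -m crank '[{"x":0.006,"y":0,"z":-0.01,"ax":0,"ay":0,"az":0,"fingers":255},{"x":0.013,"y":0.001,"z":-0.021,"ax":0,"ay":0,"az":0,"fingers":255},{"x":0.019,"y":0.001,"z":-0.031,"ax":0,"ay":0,"az":0,"fingers":255},{"x":0.026,"y":0.002,"z":-0.042,"ax":0,"ay":0,"az":0,"fingers":255},{"x":0.026,"y":0.002,"z":-0.042,"ax":0,"ay":0,"az":0,"fingers":255}]'
python3 - <<'E'
from h import *; from plant import sense
s=sense(); print(s["qpos"],local("v",s))
E
```

```text
time: 11.55
tcp_pos: [0.4878, 0.0403, 0.0856]
tcp_rot: [-3.094, -0.175, 0.086]
wrist_force: [-0.9, 0.4, 0.0]
gripper_width: 0.006
gripper_force: 0.0
[ 0.50697451  0.11995802 -0.74639824  0.05454075 -0.52616975  1.10922341] (array([-29.8, -59.9,  -1.6]), array([-0.7,  0.5,  0.5]))
```

```bash
python3 -m crank '[{"x":0.006,"y":0.001,"z":0.005,"ax":0,"ay":0,"az":0,"fingers":255},{"x":0.012,"y":0.002,"z":0.009,"ax":0,"ay":-1,"az":0,"fingers":255},{"x":0.018,"y":0.003,"z":0.014,"ax":0,"ay":-3,"az":0,"fingers":255},{"x":0.024,"y":0.004,"z":0.018,"ax":0,"ay":-5,"az":0,"fingers":255},{"x":0.029,"y":0.005,"z":0.022,"ax":0,"ay":-6,"az":0,"fingers":255}]'
python3 - <<'E'
from h import *; from plant import sense
s=sense(); print(s["qpos"],local("v",s))
E
```

```text
time: 12.05
tcp_pos: [0.5158, 0.0452, 0.1091]
tcp_rot: [-3.103, -0.281, 0.088]
wrist_force: [-4.5, -0.2, -3.3]
gripper_width: 0.001
gripper_force: 2.0
[ 0.52191465  0.07839286 -0.80443986  0.19829814 -0.42356542  0.97216103] (array([  6.9, -57.5,   1.4]), array([-5.6,  0.1, -0.1]))
```

```bash
python3 -m crank '[{"x":0.004,"y":0.003,"z":0.0025,"ax":0,"ay":-1,"az":0,"fingers":255},{"x":0.0075,"y":0.006,"z":0.0045,"ax":0,"ay":-2,"az":0,"fingers":255},{"x":0.0105,"y":0.01,"z":0.0065,"ax":0,"ay":-3,"az":0,"fingers":255},{"x":0.013,"y":0.0136,"z":0.008,"ax":0,"ay":-4,"az":0,"fingers":255}]'; python3 -c "
from h import *; from plant import sense
s=sense(); print(s['qpos'],local('v',s))"
python3 -m crank '[{"x":0.0022,"y":0.004,"z":0.0015,"ax":0,"ay":0,"az":0,"fingers":255},{"x":0.004,"y":0.0085,"z":0.003,"ax":0,"ay":0,"az":0,"fingers":255},{"x":0.005,"y":0.0125,"z":0.004,"ax":0,"ay":0,"az":0,"fingers":255},{"x":0.005,"y":0.0125,"z":0.004,"ax":0,"ay":0,"az":0,"fingers":255}]'; python3 -c "
from h import *; from plant import sense
s=sense(); print(s['qpos'],local('v',s))"
```

```text
time: 12.45
tcp_pos: [0.53, 0.0592, 0.1178]
tcp_rot: [-3.109, -0.351, 0.09]
wrist_force: [-3.6, -5.1, 1.1]
gripper_width: 0.003
gripper_force: 2.2
[ 0.53755347  0.05928959 -0.89395547  0.40428051 -0.30841198  0.76172589] (array([ 24.4, -44.7,  -0.3]), array([-2.7, -4.8,  3.3]))
time: 12.85
tcp_pos: [0.5358, 0.0726, 0.1219]
tcp_rot: [-3.108, -0.352, 0.09]
wrist_force: [-1.9, -2.0, 0.0]
gripper_width: 0.0
gripper_force: 1.2
[ 0.55914444  0.06516824 -0.87545822  0.40520479 -0.32396695  0.74270132] (array([ 32.5, -31.9,  -0.9]), array([-1.7, -1.8,  1.2]))
```

```bash
python3 -m crank '[{"x":0,"y":0.0025,"z":0,"ax":0,"ay":0,"az":0,"fingers":255},{"x":0,"y":0.004,"z":0,"ax":0,"ay":0,"az":0,"fingers":255},{"x":0,"y":0.004,"z":0,"ax":0,"ay":0,"az":0,"fingers":255}]'>/dev/null; python3 -c "
from h import *; from plant import sense
s=sense(); print(local('v',s))"
python3 -m crank '[{"x":0,"y":0.001,"z":0,"ax":0,"ay":0,"az":0,"fingers":255},{"x":0,"y":0.001,"z":0,"ax":0,"ay":0,"az":0,"fingers":255}]'>/dev/null; python3 -c "
from h import *; from plant import sense
s=sense(); print(local('v',s))"
```

```text
(array([ 33. , -27.9,  -1.1]), array([ 0.8, -1.5,  1.1]))
(array([ 32.6, -27.2,  -1.2]), array([ 1.3, -2.8,  0.4]))
```

```bash
python3 -m crank '[{"x":0,"y":0.001,"z":0,"ax":0,"ay":0,"az":0,"fingers":255},{"x":0,"y":0.001,"z":0,"ax":0,"ay":0,"az":0,"fingers":255}]'>/dev/null; python3 -c "
from h import *; from plant import sense
s=sense(); print(local('v',s))"
python3 -m crank '[{"x":0,"y":0.001,"z":0,"ax":0,"ay":0,"az":0,"fingers":255},{"x":0,"y":0.001,"z":0,"ax":0,"ay":0,"az":0,"fingers":255}]'>/dev/null; python3 -c "
from h import *; from plant import sense
s=sense(); print(local('v',s))"
```

```text
(array([ 32.3, -26.4,  -1.3]), array([ 0.9, -3.5, -0.6]))
(array([ 32.3, -25.4,  -1.3]), array([ 2.5, -4.6,  0.8]))
```

```bash
python3 -m crank '[{"x":0,"y":0.001,"z":0,"ax":0,"ay":0,"az":0,"fingers":255},{"x":0,"y":0.001,"z":0,"ax":0,"ay":0,"az":0,"fingers":255}]'>/dev/null; python3 -c "
from h import *; from plant import sense
s=sense(); print(local('v',s))"
python3 -m crank '[{"x":0,"y":0.001,"z":0,"ax":0,"ay":0,"az":0,"fingers":255},{"x":0,"y":0.001,"z":0,"ax":0,"ay":0,"az":0,"fingers":255}]'>/dev/null; python3 -c "
from h import *; from plant import sense
s=sense(); print(local('v',s))"
```

```text
(array([ 32.3, -24.4,  -1.4]), array([ 1.3, -3. ,  1. ]))
(array([ 32.3, -23.4,  -1.4]), array([ 1.7, -2.7,  1.4]))
```

```bash
python3 -m crank '[{"x":0,"y":0.001,"z":0,"ax":0,"ay":0,"az":0,"fingers":255},{"x":0,"y":0.001,"z":0,"ax":0,"ay":0,"az":0,"fingers":255}]'>/dev/null; python3 -c "
from h import *; from plant import sense
s=sense(); print(local('v',s))"
python3 -m crank '[{"x":0,"y":0.001,"z":0,"ax":0,"ay":0,"az":0,"fingers":255},{"x":0,"y":0.001,"z":0,"ax":0,"ay":0,"az":0,"fingers":255}]'>/dev/null; python3 -c "
from h import *; from plant import sense
s=sense(); print(local('v',s))"
```

```text
(array([ 32.4, -22.4,  -1.5]), array([ 1.5, -3.3,  1.1]))
(array([ 32.4, -21.4,  -1.5]), array([ 1. , -3.3,  1.4]))
```

```bash
python3 -m crank '[{"x":0,"y":0.001,"z":0,"ax":0,"ay":0,"az":0,"fingers":255},{"x":0,"y":0.001,"z":0,"ax":0,"ay":0,"az":0,"fingers":255}]'>/dev/null; python3 -c "
from h import *; from plant import sense
s=sense(); print(local('v',s))"
python3 -m crank '[{"x":0,"y":0.001,"z":0,"ax":0,"ay":0,"az":0,"fingers":255},{"x":0,"y":0.001,"z":0,"ax":0,"ay":0,"az":0,"fingers":255}]'>/dev/null; python3 -c "
from h import *; from plant import sense
s=sense(); print(local('v',s))"
```

```text
(array([ 32.5, -20.6,  -1.6]), array([ 1.2, -5. ,  1.4]))
(array([ 32.5, -20.2,  -1.5]), array([ 5. , -9.4,  1.6]))
```

```bash
python3 -m crank '[{"x":0,"y":0.0007,"z":0,"ax":0,"ay":0,"az":0,"fingers":255},{"x":0,"y":0.0007,"z":0,"ax":0,"ay":0,"az":0,"fingers":255},{"x":0,"y":0.0007,"z":0,"ax":0,"ay":0,"az":0,"fingers":255}]'>/dev/null; python3 -c "
from h import *; from plant import sense
s=sense(); print(local('v',s),s['qpos'])"
```

```text
(array([ 32.4, -20.2,  -1.5]), array([  5.8, -11.5,   2. ])) [ 0.58160726  0.06791691 -0.88271297  0.4359477  -0.32319944  0.68981839]
```

```bash
python3 -m crank '[{"x":0,"y":-0.005,"z":0,"ax":0,"ay":0,"az":0,"fingers":255},{"x":0.001,"y":-0.015,"z":0,"ax":0,"ay":0,"az":0,"fingers":255},{"x":-0.008,"y":-0.015,"z":0.012,"ax":0,"ay":0,"az":0,"fingers":255},{"x":-0.02,"y":-0.015,"z":0.03,"ax":0,"ay":2,"az":0,"fingers":255},{"x":-0.035,"y":-0.02,"z":0.05,"ax":0,"ay":5,"az":0,"fingers":255},{"x":-0.05,"y":-0.02,"z":0.07,"ax":0,"ay":8,"az":0,"fingers":255},{"x":-0.065,"y":-0.025,"z":0.1,"ax":0,"ay":10,"az":0,"fingers":255},{"x":-0.075,"y":-0.03,"z":0.13,"ax":0,"ay":10,"az":0,"fingers":255},{"x":-0.085,"y":-0.04,"z":0.16,"ax":0,"ay":10,"az":0,"fingers":255},{"x":-0.085,"y":-0.04,"z":0.16,"ax":0,"ay":10,"az":0,"fingers":255}]'
python3 - <<'E'
from h import *; from plant import sense,grab_frame
s=sense(); print(s["tcp_pos"],s["qpos"],s["wrist_force"])
a=[]; f=grab_frame("wrist"); g=grab_frame("side")
cv2.imwrite("pics/e.png",np.vstack([f["img"][20:280,:],cv2.resize(g["img"][120:260,180:420],(640,340))[:, :]]))
E
```

```text
time: 16.25
tcp_pos: [0.4514, 0.0462, 0.2857]
tcp_rot: [-3.089, -0.184, 0.087]
wrist_force: [0.4, -0.0, -0.2]
gripper_width: 0.007
gripper_force: 0.0
[0.45136448 0.0462348  0.28566311] [ 0.57394411 -0.17728429 -0.50740485  0.04552563 -1.05383978  1.06939335] [ 0.39289137 -0.01690145 -0.18447672]
```

View pics/e.png

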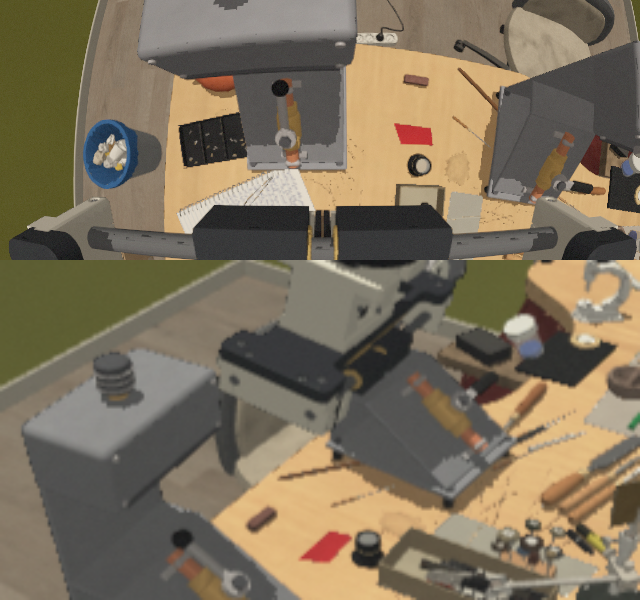

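The vent handle lies along the pipe (hub (288,140), ball (280,88)), the supply handle is still across its pipe, and the arm is clear of everything.

```bash
python3 -c "
from plant import env
print(env.hand_in())"
```

```text
the job is handed in; nothing more can be done
None
```

The job is handed in: I shut the supply cock first, then opened the vent cock. I pressed each against its stop at roughly 10–13 N and let both go. The hand-in returned no verdict, but the last pictures show both handles in place and the arm clear, at about 16 s on the clock. I saw no knocked objects in the pictures but did not measure their positions.

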